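Put the parts brush up to dry and close the cleaning tin

ROBOT

A 6-joint arm with a two-finger parallel gripper is mounted at the origin on the work surface. World frame = base frame: x ahead of the robot, y to its left, z up, the work surface at z = 0. Lengths are in m, angles in rad, forces in N, time in s.
With the tool pointing down it reaches from about 0.225 to 0.725 m from the base axis. Payload 3.1 kg.
Tool frame: the origin (TCP) lies at the very end of the fingers, on their centre line; the grasp point (between the pads) lies 19 mm behind it (ctrl.grip_point_offset is the distance from the TCP to the grasp point, in m); z points along the fingers, y is the direction in which the jaws open and shut (so a half turn about z gives the same grasp; the last joint's range is limited). The gripper opens to 85 mm and grips with 20 to 120 N. Pads are 22 mm wide; open, the fingers measure 114 mm over their backs; the gripper's body (76 mm by 85 mm) begins 54 mm behind the grasp point. The pads swing forward as they close: fully open they stand 13 mm farther back than shut.
Start: joints at [1.01, 0.048, 0.099, 1.622, 0, 1.443], TCP at [0.22, 0.477, 0.231] pointing down, gripper open.
Joint ranges: [-2.91, 2.91], [-0.99, 1.94], [-1.21, 1.42], [-2.12, 2.29], [-1.49, 1.47], [-3.14, 3.14]. Speed limits (rad/s): [2.79, 2.79, 3.14, 3.14, 3.14, 3.14].

INTERFACE

Orientations are given as a unit quaternion [x, y, z, w].
In Python, from workcell import ctrl gives the robot as it stands. Calls block until the motion is done:
- ctrl.move_ptp(position, orientation): joint-space move of the TCP to a pose.
- ctrl.move_linear(position, rate=0.15, rotation=None): straight line of the TCP; rotation=None keeps the orientation; rate is the mean speed in m/s.
- ctrl.set_joints(angles): joint-space move.
- ctrl.release() and ctrl.clamp(effort=None): open the fingers fully, or close them until they stop; effort is the grip in N (None keeps the last).
- ctrl.wait(seconds).
- ctrl.ik(position, orientation): joint angles nearest the present ones, or None.
- ctrl.read_state(): the state.
- ctrl.get_image(name): name is "side" or "top"; returns (picture, depth): 384x512x3 uint8, blue, green, red; 384x512 float32, m along the optical axis (not along the pixel's ray), 0 where there is no reading.
- ctrl.camera_params(name): a dict with "fx", "fy", "cx", "cy" (pixels), "cam_to_world" (4x4, takes a point from camera to world coordinates). Camera axes: x right, y up, looking along -z (the intrinsics and any distortion apply to the point x, -y, -z); pixel columns grow to the right and rows downward; lengths in m; the calibration is good to about 2 mm. A picture is of the moment at which its call begins. camera_params takes no time and is no camera call.
A pose or a line that the arm cannot do raises ctrl.PlanningError and nothing moves.
- ctrl.finish_job(): hands the job in, once; it reports no verdict.
The state is a dict: "clock": time; "qpos": joint angles; "joint_velocities": joint speeds; "joint_torque": joint torques, N m; "tcp_pos": TCP position; "tool_rot": TCP orientation; "contact_force": force on the tool from outside, world axes, zero at the start; "ft_torque": the same for the moment, N m; "width": opening from 0.0 (shut) to 1.0 (fully open).
Only numpy, scipy, OpenCV 4.12 (cv2) and the standard library are available. Lean on these libraries where they do the work, as an engineer would, in place of code of your own. Each camera call takes 0.05 s, during which the arm holds its last target.

TASK

The yellow-handled parts brush is standing bristles-down in the red cleaning tin. Take it out, turn it end for end and stand it handle-down in the blue pot so that its bristles dry in the air (the notched metal rest is there to lay it on if you need to change your grip), and put the red lid squarely and fully home on the tin. Lower the brush and the lid into place rather than dropping them, let go of everything, and leave the tin, the pot and the other goods standing where they are.

Things in the scene. Friction and masses are not known exactly. Their poses are not given: they have to be found in the camera images.
- brush_mid (a point): Centre of the parts brush, a rigid round rod 172 mm long, 90 g, balanced within a few mm of this point. z runs along it towards the handle end. Along z from here: stiff tan bristle block -86 to -53 mm (cone, diameter 30 at its flat end, 23 at the ferrule), steel ferrule -53 to -38 (diameter 20), yellow plastic handle -38 to +86 (diameter 18, black band near the end).
- brush_end (a point): Centre of the brush's handle end face, 86 mm from brush_mid; z as brush_mid.
- tin_rim (a point): Centre of the mouth of the red cleaning tin, at rim height. The tin is open and round, outside diameter 80 mm, inside 72 mm, 62 mm high, floor 4 mm thick, loose, 0.55 kg; z is up out of the mouth.
- pot_rim (a point): Centre of the mouth of the blue ceramic pot for the brush, at rim height. Round, 68 mm high, outside diameter 66 mm at the foot and 55 at the rim, inside diameter 44 at the mouth, floor 6 mm thick (62 mm deep), loose, 0.6 kg; z is up. The brush put in handle-down may lean against its rim.
- pot_in (a point): Centre of the pot's inner floor, 62 mm below pot_rim.
- lid_grip (a point): Centre of the top bar of the lid's black loop handle: a round bar 10 mm thick along this point's x axis, straight over 36 mm; the loop is 58 mm wide outside. z is up. The bar's centre is 40 mm above the underside of the lid's disc, 36 mm above its upper face, and 46 mm above the bottom of the plug. Lid 90 g in all.
- lid_plate (a point): Centre of the underside of the lid's disc, 40 mm below lid_grip. With the lid home it lies at the tin's rim, at tin_rim.
- rest_slot (a point): Middle of the notched metal rest, fixed to the counter: base 66 (x) by 135 mm (y), 8 thick; two upright plates 6 thick, 50 wide, at y = -57.5 and +57.5, each with a notch open upward: floor at this point's height (60 mm above the counter), 24 mm wide there, flaring to 37, 17 deep. The brush lies level in both along y, its axis 9 to 10 mm above this point; the space between the plates is clear.
- grease: Bystander: low dark tin with red lid, diameter 71, 53 mm high, origin under its centre. Leave it.
- carton: Bystander: small cardboard carton 60 x 90 x 45 mm with a yellow band, origin under its centre. Leave it.
- reel: Bystander: flat white reel, diameter 90, 30 mm high, origin under its centre. Leave it.
- spray: Bystander: white and red spray can, diameter 60, 165 mm high, origin under its centre. Leave it.
- oil: Bystander: green bottle, pale label, white cap, diameter 60, 150 mm high, origin under its centre. Leave it.
- brush: The brush as a body; origin at the centre of its flat bristle end, z towards the handle end. It starts upright with that end on the floor of the tin, standing loose, within 8 mm of the tin's axis, its handle sticking out of the tin.
- lid: The lid; origin under the centre of its plug, 6 mm below lid_plate. A red disc, diameter 84, 4 mm thick, and under it a centring plug, diameter 66 (60 at the bottom), 6 mm deep, that enters the tin's mouth with 3 mm play all round. It starts lying on the counter on its plug.
Things that resemble listed ones, but are neither listed nor needed, are in the scene too. Leave any orange look-alike of the part that bears rest_slot alone.

How it is judged:
At the end, for the whole second after the job is handed in: Brush handle-down in the blue pot (axis within 0.55 rad of vertical, it may lean), handle end within 12 mm of the pot floor; lid home on the tin (centred within 6 mm, disc within 2.5 mm of the rim, level within 0.06 rad); pot and tin upright within 0.08 rad; brush and lid at rest (angle between brush_mid's own z axis and vertical above 2.59 rad and z of brush_end in the frame of pot_in between -0.006 and 0.012 m and horizontal distance between brush_end and pot_in below 0.024 m and horizontal distance between lid_plate and tin_rim below 0.006 m and z of lid_plate in the frame of tin_rim between -0.004 and 0.0025 m and angle between lid_plate's own z axis and vertical below 0.06 rad and angle between each of pot_rim, tin_rim's own z axis and vertical below 0.08 rad and linear speed of each of brush, lid below 0.02 m/s); the robot touches nothing.
It fails at once if the brush or the lid is dropped (falls free faster than 0.9 m/s) ((linear speed of brush above 0.9 m/s and contact force between the fingers and brush below 0.05 N) or (linear speed of lid above 0.9 m/s and contact force between the fingers and lid below 0.05 N)).
It fails at once if the tin or the pot is shifted by more than 40 mm or tipped by more than 0.35 rad (distance of any of tin_rim, pot_rim from where it was at the start of the episode above 0.04 m or angle between any of tin_rim, pot_rim's own z axis and vertical above 0.35 rad).
It fails at once if one of the other goods on the counter is shifted by more than 30 mm or knocked over (distance of any of grease, carton, reel, spray, oil from where it was at the start of the episode above 0.03 m or angle between any of grease, carton, reel, spray, oil's own z axis and vertical above 0.5 rad).
It also fails if it takes over 62 s, if anything falls off the work surface, if the arm or the gripper's body presses on something with over 40 N, if the wrist force passes 120 N, or if a joint passes its speed limit or range.

## Working session

There is one attempt and no reset: what is moved stays moved. The work goes in short steps, each a Python script; the robot and the scene stay as the last script left them, time stands still between calls to the robot, and variables do not carry over. Pictures are saved under pics/ and viewed, and the job is handed in when it is done.

```bash
ls; mkdir -p pics
python3 - <<'E'
from workcell import ctrl
import cv2,numpy as np
for n in("side","top"):
    im,d=ctrl.get_image(n); cv2.imwrite(f"pics/{n}0.png",im); np.save(f"pics/{n}0.npy",d)
    p=ctrl.camera_params(n); print(n,p)
print(ctrl.read_state()); print(ctrl.grip_point_offset)
E
```

```text
pics
side {'fx': 413.8776334352804, 'fy': 413.8776334352804, 'cx': 256.41575217171203, 'cy': 188.80281789327265, 'cam_to_world': array([[ 0.83687328, -0.33971049,  0.42923176,  1.08051399],
       [ 0.54730923,  0.50525954, -0.66720717, -0.87087871],
       [ 0.00978384,  0.79329035,  0.60876489,  0.94922333],
       [ 0.        ,  0.        ,  0.        ,  1.        ]])}
top {'fx': 442.0767376531074, 'fy': 442.0767376531074, 'cx': 258.562082794285, 'cy': 201.132055576001, 'cam_to_world': array([[-1.66078535e-02,  9.98205691e-01, -5.75289292e-02,
         3.76180625e-01],
       [-9.99862062e-01, -1.65695301e-02,  1.14313785e-03,
         3.88875288e-02],
       [ 1.87859390e-04,  5.75399788e-02,  9.98343185e-01,
         1.75281917e+00],
       [ 0.00000000e+00,  0.00000000e+00,  0.00000000e+00,
         1.00000000e+00]])}
{'clock': 0.1, 'qpos': array([ 1.01017401e+00,  4.86611843e-02,  9.77360504e-02,  1.62199337e+00,
       -1.28858728e-05,  1.44298608e+00]), 'joint_velocities': array([ 0.00137376, -0.00246327,  0.00397807, -0.00047175, -0.00101245,
       -0.00140927]), 'joint_torque': array([ 2.72891390e-03, -3.39851689e+01,  3.20936108e+01,  1.57912978e-02,
       -1.16013016e-04,  9.52752117e-06]), 'tcp_pos': array([0.21992059, 0.47610623, 0.23023302]), 'tool_rot': array([ 2.14720755e-01,  9.76674906e-01, -1.00101832e-03, -3.52008488e-04]), 'contact_force': array([-0.14858   ,  0.07921742,  0.13245884]), 'ft_torque': array([-0.03747941, -0.00223435,  0.03756729]), 'width': 1.0012242351742477}
0.0187
```

View pics/side0.png

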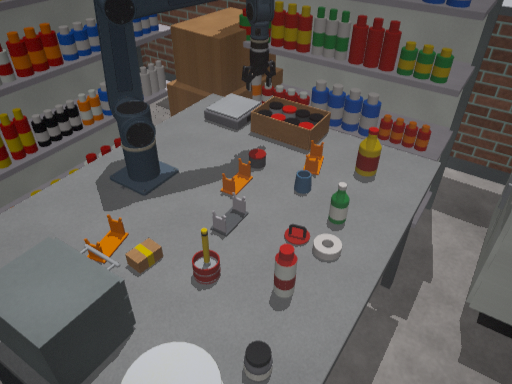

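View pics/top0.png

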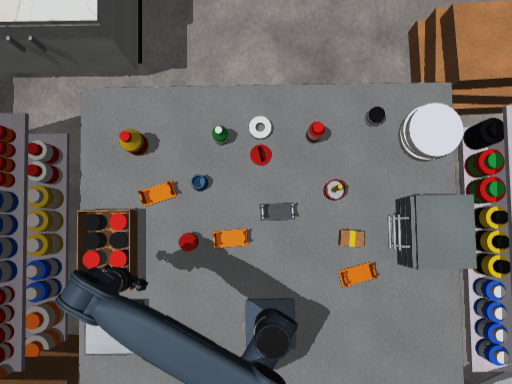

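Run:
```python
import cv2,numpy as np
t=cv2.imread("pics/top0.png");s=cv2.imread("pics/side0.png")
c=t[110:260,130:380]; cv2.imwrite("pics/t_crop.png",cv2.resize(c,None,fx=3.2,fy=3.2,interpolation=cv2.INTER_CUBIC))
c=s[140:300,180:380]; cv2.imwrite("pics/s_crop.png",cv2.resize(c,None,fx=3.7,fy=3.7,interpolation=cv2.INTER_CUBIC))
```

```text
(no output)
```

View pics/t_crop.png

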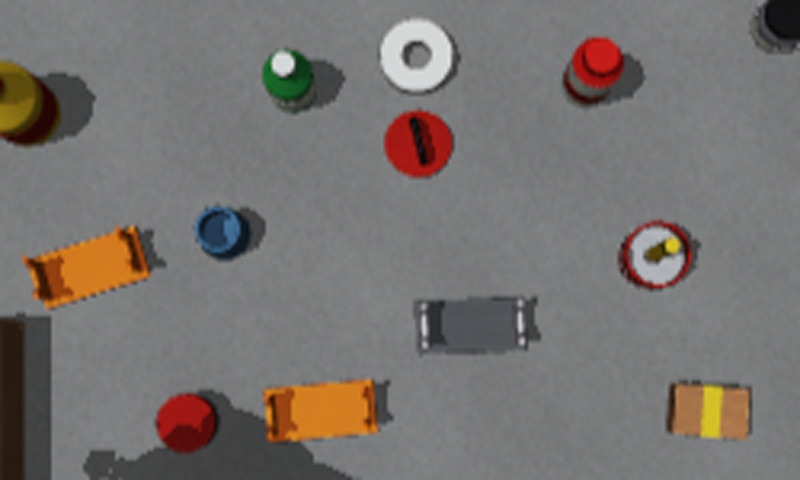

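View pics/s_crop.png

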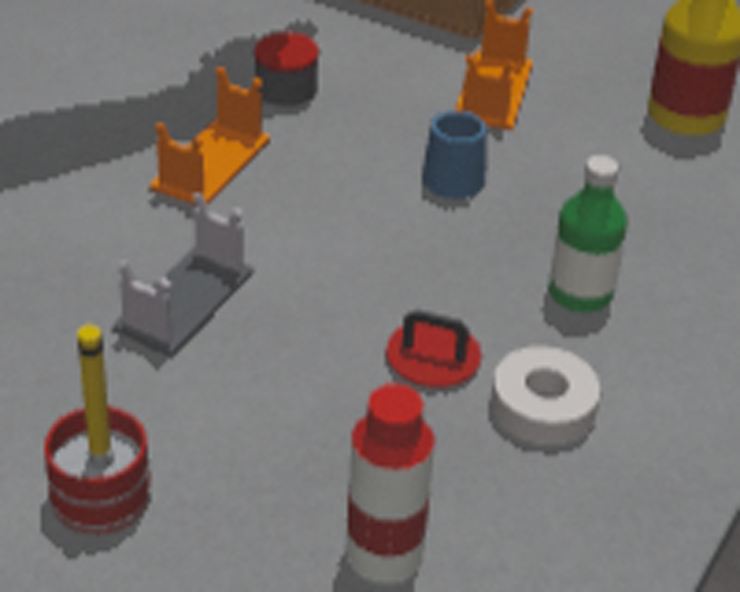

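```bash
cat > h.py <<'E'
import cv2,numpy as np
from workcell import ctrl
def rp(n,u,v,z):
    p=ctrl.camera_params(n);M=p["cam_to_world"]
    r=M[:3,:3]@np.array([(u-p["cx"])/p["fx"],-(v-p["cy"])/p["fy"],-1.])
    o=M[:3,3];return o+r*(z-o[2])/r[2]
def cloud(n,d):
    p=ctrl.camera_params(n);M=p["cam_to_world"]
    v,u=np.mgrid[:d.shape[0],:d.shape[1]]
    P=np.stack([(u-p["cx"])/p["fx"]*d,-(v-p["cy"])/p["fy"]*d,-d],-1)
    W=P@M[:3,:3].T+M[:3,3]; W[d<=0]=np.nan
    return W
def proj(n,P):
    p=ctrl.camera_params(n);M=p["cam_to_world"]
    c=M[:3,:3].T@(np.array(P)-M[:3,3]); return np.array([p["cx"]+p["fx"]*c[0]/-c[2],p["cy"]-p["fy"]*c[1]/-c[2]])
E
python3 - <<'E'
from h import *
def T(a,b,z): return rp("top",130+(a+.5)/3.2-.5,110+(b+.5)/3.2-.5,z).round(4)
def S(a,b,z): return rp("side",180+(a+.5)/3.7-.5,140+(b+.5)/3.7-.5,z).round(4)
print("pot",T(219,231,.068),S(458,126,.068))
print("tin",T(656,254,.062),S(97,443,.062))
print("lid",T(419,144,.010),S(433,352,.010))
print("bend",T(673,245,.176),S(90,335,.176))
print("rest",T(424,326,.07),T(522,322,.07),)
print("lidbar",T(413,120,.046),T(425,163,.046),S(407,317,.046),S(467,328,.046))
# depth clouds
for n in("top","side"):
    d=np.load(f"pics/{n}0.npy");im=cv2.imread(f"pics/{n}0.png").astype(int);W=cloud(n,d);hsv=cv2.cvtColor(im.astype(np.uint8),cv2.COLOR_BGR2HSV)
    print(n,"counter z",np.nanmedian(W[(abs(W[...,0]-.5)<.1)&(abs(W[...,1])<.1)][:,2]), "nans",np.isnan(W[...,0]).mean())
    def near(x,y,r,z0,z1): return (np.hypot(W[...,0]-x,W[...,1]-y)<r)&(W[...,2]>z0)&(W[...,2]<z1)
    def circ(P):
        A=np.c_[2*P[:,:2],np.ones(len(P))];s=np.linalg.lstsq(A,(P[:,:2]**2).sum(1),rcond=None)[0];return s[:2].round(4),round(float(np.sqrt(s[2]+s[0]**2+s[1]**2)),4),len(P)
    for nm,c,r,z0,z1 in(("pot",T(219,231,.068),.04,.063,.075),("tin",T(656,254,.062),.05,.057,.068),("lid",T(419,144,.01),.05,.005,.016),("bar",T(419,144,.01),.04,.035,.06),("bend",T(673,245,.176),.03,.165,.185),("brush",T(673,245,.176),.03,.08,.165)):
        P=W[near(c[0],c[1],r,z0,z1)]
        if len(P)>3: print(nm,circ(P),"mean",P.mean(0).round(4),"mid",((P.min(0)+P.max(0))/2).round(4))
E
```

```text
pot [0.551  0.2671 0.068 ] [0.5527 0.2679 0.068 ]
tin [ 0.5153 -0.2558  0.062 ] [ 0.5167 -0.2587  0.062 ]
lid [0.6614 0.0257 0.01  ] [0.662  0.0257 0.01  ]
bend [ 0.5157 -0.2552  0.176 ] [ 0.5181 -0.2569  0.176 ]
rest [0.4333 0.0239 0.07  ] [ 0.4361 -0.0928  0.07  ]
lidbar [0.6851 0.0328 0.046 ] [0.6321 0.0191 0.046 ] [0.6381 0.0172 0.046 ] [0.6881 0.0338 0.046 ]
top counter z 3.656674788188319e-06 nans 0.0039520263671875
pot (array([0.5525, 0.2694]), 0.025, 46) mean [0.5503 0.2716 0.0669] mid [0.5525 0.2693 0.0683]
tin (array([ 0.5142, -0.2579]), 0.0375, 59) mean [ 0.5129 -0.255   0.0608] mid [ 0.5137 -0.2575  0.0617]
lid (array([0.6606, 0.0269]), 0.0313, 237) mean [0.6609 0.0268 0.0096] mid [0.6605 0.0281 0.0105]
bar (array([0.6606, 0.0298]), 0.0162, 34) mean [0.6606 0.0276 0.0471] mid [0.6612 0.0282 0.0481]
bend (array([ 0.5137, -0.2529]), 0.0064, 22) mean [ 0.5135 -0.2524  0.1735] mid [ 0.513  -0.2526  0.1736]
brush (array([ 0.5143, -0.2535]), 0.0083, 20) mean [ 0.5117 -0.2478  0.117 ] mid [ 0.5127 -0.2508  0.1177]
side counter z 0.0019357478484269275 nans 0.007914225260416666
pot (array([0.5542, 0.2678]), 0.0244, 66) mean [0.5545 0.2674 0.0672] mid [0.5539 0.2682 0.0671]
tin (array([ 0.5159, -0.2599]), 0.0358, 151) mean [ 0.5189 -0.2628  0.0612] mid [ 0.5159 -0.2595  0.0625]
lid (array([0.6637, 0.0232]), 0.0288, 313) mean [0.6639 0.0211 0.0104] mid [0.6617 0.0247 0.0106]
bar (array([0.6633, 0.0204]), 0.0182, 61) mean [0.6625 0.0245 0.047 ] mid [0.6623 0.0238 0.0449]
bend (array([ 0.517 , -0.2562]), 0.0067, 45) mean [ 0.5179 -0.2573  0.1732] mid [ 0.5167 -0.2567  0.1725]
brush (array([ 0.5171, -0.2564]), 0.0067, 132) mean [ 0.5197 -0.2592  0.1225] mid [ 0.5172 -0.2574  0.1223]
```

```bash
cat >> h.py <<'E'
from scipy.spatial.transform import Rotation as R
def horiz(az,pitch=0,flip=1):
    """tool z along azimuth az, pitched down by pitch; y horizontal; flip=+-1 -> roll"""
    z=np.array([np.cos(az)*np.cos(pitch),np.sin(az)*np.cos(pitch),-np.sin(pitch)])
    y=flip*np.array([-np.sin(az),np.cos(az),0]); x=np.cross(y,z)
    return R.from_matrix(np.c_[x,y,z])
def tcp_for(g,Rt): return np.array(g)+Rt.as_matrix()[:,2]*ctrl.grip_point_offset
E
python3 - <<'E'
from h import *
def T(a,b,z): return rp("top",130+(a+.5)/3.2-.5,110+(b+.5)/3.2-.5,z).round(3)
print("orange",T(270,412,.07),T(371,406,.07),"o2",T(40,282,.07),T(135,245,.07),"carton",T(711,410,.045),"grease",T(187,422,.053),"oil",T(292,85,.08),"spray",T(590,85,.08),"reel",T(417,54,.03))
for nm,g in(("tin",(.515,-.257,.085)),("tinup",(.515,-.257,.26)),("pot",(.553,.268,.10)),("potup",(.553,.268,.28))):
    a0=np.arctan2(g[1],g[0])
    for da in(-40,-20,0,20,40):
        for p in(0,15,):
            for f in(1,-1):
                Rt=horiz(a0+np.radians(da),np.radians(p),f)
                q=ctrl.ik(tcp_for(g,Rt),Rt.as_quat())
                print(nm,da,p,f,None if q is None else np.round(q,2))
E
```

```text
orange [0.334 0.208 0.07 ] [0.339 0.088 0.07 ] o2 [0.493 0.481 0.07 ] [0.536 0.367 0.07 ] carton [ 0.327 -0.32   0.045] grease [0.324 0.309 0.053] oil [0.723 0.177 0.08 ] spray [ 0.718 -0.179  0.08 ] reel [0.77  0.026 0.03 ]
tin -40 0 1 [-0.13  0.44 -0.95 -1.39 -1.03  0.  ]
tin -40 0 -1 [-0.13  0.44 -0.95 -1.39 -1.03 -3.14]
tin -40 15 1 [-0.15 -0.04 -1.   -0.49 -0.96  0.39]
tin -40 15 -1 [-0.15 -0.04 -1.   -0.49 -0.96 -2.75]
tin -20 0 1 [-0.35  0.37 -1.14 -1.51 -0.46  0.  ]
tin -20 0 -1 [-0.35  0.37 -1.14 -1.51 -0.46 -3.14]
tin -20 15 1 None
tin -20 15 -1 None
tin 0 0 1 None
tin 0 0 -1 None
tin 0 15 1 None
tin 0 15 -1 None
tin 20 0 1 [-1.01  0.37 -1.14 -1.51  0.89  0.  ]
tin 20 0 -1 [-1.01  0.37 -1.14 -1.51  0.89 -3.14]
tin 20 15 1 None
tin 20 15 -1 None
tin 40 0 1 [-1.13  0.44 -0.95 -1.39  1.37  0.  ]
tin 40 0 -1 [-1.13  0.44 -0.95 -1.39  1.37 -3.14]
tin 40 15 1 [-1.11 -0.07 -0.92  0.02  1.23 -0.84]
tin 40 15 -1 [-1.11 -0.07 -0.92  0.02  1.23  2.3 ]
tinup -40 0 1 [-0.13 -0.24 -1.03 -0.79 -1.03  0.  ]
tinup -40 0 -1 [-0.13 -0.24 -1.03 -0.79 -1.03 -3.14]
tinup -40 15 1 [-0.15 -0.47 -0
[... 1860 characters left out ...]
1 [ 0.55 -0.5  -1.15 -0.65 -0.45 -3.14]
potup -20 15 1 [ 0.54 -0.67 -1.   -0.04 -0.42  0.12]
potup -20 15 -1 [ 0.54 -0.67 -1.   -0.04 -0.42 -3.02]
potup 0 0 1 None
potup 0 0 -1 None
potup 0 15 1 [ 0.25 -0.82 -1.07  0.01  0.2  -0.05]
potup 0 15 -1 [ 0.25 -0.82 -1.07  0.01  0.2   3.09]
potup 20 0 1 [-0.03 -0.5  -1.15 -0.65  0.83  0.  ]
potup 20 0 -1 [-0.03 -0.5  -1.15 -0.65  0.83 -3.14]
potup 20 15 1 [-0.01 -0.67 -0.98  0.06  0.78 -0.27]
potup 20 15 -1 [-0.01 -0.67 -0.98  0.06  0.78  2.87]
potup 40 0 1 [-0.16 -0.19 -0.94 -0.75  1.31 -0.  ]
potup 40 0 -1 [-0.16 -0.19 -0.94 -0.75  1.31 -3.14]
potup 40 15 1 [-0.14 -0.35 -0.7   0.41  1.19 -0.73]
potup 40 15 -1 [-0.14 -0.35 -0.7   0.41  1.19  2.41]
```

Run:
```python
from h import *
rng=np.random.default_rng(0);rows=[];rhs=[]
for i in range(400):
    g=rng.uniform([.3,-.3,.1],[.65,.3,.4]);a=np.arctan2(g[1],g[0])+rng.uniform(-.8,.8);Rt=horiz(a,rng.uniform(0,1.5))
    q=ctrl.ik(g,Rt.as_quat())
    if q is None: continue
    f=q[1]-q[2];b=f+q[3];c,s=np.cos(q[0]),np.sin(q[0]);x=c*g[0]+s*g[1];y=-s*g[0]+c*g[1]
    # params r0,h,A,B,C,D,d,L
    rows+= [[1,0,np.sin(q[1]),np.cos(q[1]),np.cos(f),np.sin(f),np.cos(b),np.cos(b)*np.cos(q[4])],
            [0,1,np.cos(q[1]),-np.sin(q[1]),-np.sin(f),np.cos(f),-np.sin(b),-np.sin(b)*np.cos(q[4])],
            [0]*7+[np.sin(q[4])]]
    rhs+=[x,g[2],y]
s,res,rk,_=np.linalg.lstsq(np.array(rows),np.array(rhs),rcond=None);print(s.round(4),res,len(rhs),rk)
d=np.load("pics/side0.npy");W=cloud("side",d);dt=np.load("pics/top0.npy");Wt=cloud("top",dt)
az=1.01;u=np.array([np.cos(az),np.sin(az)]);v=np.array([-u[1],u[0]])
for n,w in(("side",W),("top",Wt)):
    r=w[...,:2]@u;t=w[...,:2]@v
    for z0 in np.arange(.24,.66,.03):
        m=(abs(r-.525)<.2)&(abs(t)<.15)&(w[...,2]>z0)&(w[...,2]<z0+.03)
        if m.sum()>3: print(n,round(z0,2),"r",r[m].min().round(3),r[m].max().round(3),"t",t[m].min().round(3),t[m].max().round(3),m.sum())
im=cv2.imread("pics/side0.png");cv2.imwrite("pics/arm.png",cv2.resize(im[0:190,70:300],None,fx=3.1,fy=3.1,interpolation=cv2.INTER_CUBIC))
```

```text
[-0.0048  0.224   0.3908 -0.0039  0.5119  0.0265  0.0947  0.3426] [1.31879421] 921 8
side 0.24 r 0.461 0.572 t 0.049 0.087 51
side 0.27 r 0.446 0.592 t 0.045 0.09 97
side 0.3 r 0.444 0.591 t 0.039 0.092 210
side 0.33 r 0.45 0.585 t 0.035 0.088 185
side 0.36 r 0.479 0.549 t 0.024 0.073 146
side 0.39 r 0.479 0.552 t 0.027 0.089 149
side 0.42 r 0.482 0.546 t 0.029 0.09 141
side 0.45 r 0.483 0.551 t 0.028 0.087 149
side 0.48 r 0.479 0.549 t 0.027 0.072 157
side 0.51 r 0.475 0.556 t 0.024 0.107 205
side 0.54 r 0.475 0.561 t 0.021 0.107 259
side 0.57 r 0.475 0.559 t 0.025 0.103 159
side 0.6 r 0.326 0.34 t 0.025 0.032 4
top 0.24 r 0.465 0.576 t 0.051 0.068 10
top 0.27 r 0.445 0.589 t 0.046 0.073 38
top 0.3 r 0.446 0.592 t 0.047 0.08 82
top 0.33 r 0.448 0.59 t 0.046 0.084 110
top 0.36 r 0.482 0.542 t 0.03 0.082 73
top 0.39 r 0.482 0.549 t 0.03 0.09 114
top 0.42 r 0.485 0.546 t 0.032 0.08 55
top 0.45 r 0.485 0.548 t 0.028 0.073 71
top 0.48 r 0.49 0.538 t 0.029 0.043 60
top 0.51 r 0.479 0.557 t 0.027 0.055 25
top 0.54 r 0.478 0.56 t 0.026 0.044 130
top 0.57 r 0.481 0.559 t 0.028 0.036 97
top 0.6 r 0.325 0.526 t 0.016 0.027 58
top 0.63 r 0.325 0.562 t 0.016 0.028 310
top 0.66 r 0.325 0.564 t 0.016 0.117 2680
```

View pics/arm.png

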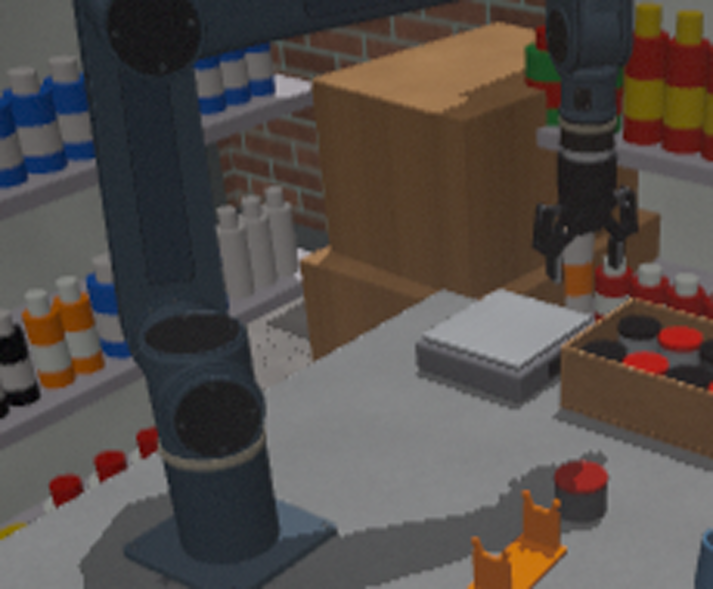

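Run:
```python
from h import *
rng=np.random.default_rng(0);rows=[];rhs=[]
for i in range(400):
    g=rng.uniform([.3,-.3,.1],[.65,.3,.4]);a=np.arctan2(g[1],g[0])+rng.uniform(-.8,.8);Rt=horiz(a,rng.uniform(0,1.5))
    q=ctrl.ik(g,Rt.as_quat())
    if q is None: continue
    z=Rt.as_matrix()[:,2]
    f=q[1]-q[2];b=f+q[3];c,s=np.cos(q[0]),np.sin(q[0]);x=c*g[0]+s*g[1];y=-s*g[0]+c*g[1]
    zx,zy,zz=c*z[0]+s*z[1],-s*z[0]+c*z[1],z[2]
    if i<4: print(zx,zy,zz,"|",np.cos(q[4])*np.cos(b),np.sin(q[4]),-np.cos(q[4])*np.sin(b), q.round(2))
    rows+= [[1,0,np.sin(q[1]),np.cos(q[1]),np.cos(f),np.sin(f),np.cos(b),np.sin(b),zx,0],
            [0,1,np.cos(q[1]),-np.sin(q[1]),-np.sin(f),np.cos(f),-np.sin(b),np.cos(b),zz,0],
            [0]*8+[zy,1]]
    rhs+=[x,g[2],y]
A=np.array(rows);B=np.array(rhs)
s,res,rk,_=np.linalg.lstsq(A,B,rcond=None);print(s.round(4),np.abs(A@s-B).max(),len(rhs),rk)
```

```text
0.24130772624246988 -0.24479393742574088 -0.9390668290677143 | 0.24130772624247004 -0.2447939374257406 -0.9390668290677142 [-0.24 -0.16 -0.38  1.1  -0.25  0.76]
0.1642598525093142 0.03225033692875377 -0.9858897588582612 | 0.16425985250931363 0.03225033692875368 -0.9858897588582612 [-0.02  0.16  0.38  1.63  0.03 -0.19]
0.3185500960817115 -0.3297778581948539 -0.8886913978039551 | 0.318550096081711 -0.3297778581948536 -0.8886913978039552 [-0.41  0.08  0.3   1.45 -0.34  0.74]
[ 0.      0.2247  0.3883  0.      0.5039  0.0226  0.1143 -0.      0.3153
  0.0669] 1.0547118733938987e-15 921 10
```

```bash
cat >> h.py <<'E'
def fk_pts(q):
    c,s=np.cos(q[0]),np.sin(q[0]);f=q[1]-q[2];b=f+q[3]
    def Wd(x,y,z): return np.array([c*x-s*y,s*x+c*y,z])
    ex=.3883*np.sin(q[1]);ez=.2247+.3883*np.cos(q[1])
    x4=ex+.5039*np.cos(f)+.0226*np.sin(f);z4=ez-.5039*np.sin(f)+.0226*np.cos(f)
    x5=x4+.1143*np.cos(b);z5=z4-.1143*np.sin(b);l=.0669
    zt=np.array([np.cos(q[4])*np.cos(b),np.sin(q[4]),-np.cos(q[4])*np.sin(b)])
    w5=Wd(x5,l,z5);tcp=w5+.3153*Wd(*zt)
    return dict(el0=Wd(ex,0,ez),q4a=Wd(x4,0,z4),q4b=Wd(x4,l,z4),w5=w5,tcp=tcp,zt=Wd(*zt))
# obstacles: (x,y,halfx,halfy,height) 
OBS={"rest":(.4347,-.034,.035,.069,.077),"or1":(.337,.148,.034,.07,.077),"or2":(.515,.424,.04,.075,.077),"or3":None,"carton":(.327,-.32,.032,.047,.046),
"grease":(.324,.309,.036,.036,.054),"spray":(.718,-.179,.03,.03,.165),"oil":(.72,.177,.03,.03,.15),"reel":(.77,.026,.045,.045,.03),"lid":(.6615,.0255,.042,.042,.052),
"tin":(.515,-.258,.04,.04,.062),"pot":(.553,.268,.031,.031,.068),"counter":(0.4,0,2,2,0)}
def clear(q,skip=()):
    p=fk_pts(q);segs=[(p["tcp"]-.073*p["zt"],p["w5"],.045),(p["w5"],p["q4b"],.045),(p["q4b"],p["q4a"],.045),(p["q4a"],p["el0"],.05),(p["q4b"],p["el0"],.05)]
    best=(9,"")
    for a,b,r in segs:
        P=a+(b-a)*np.linspace(0,1,25)[:,None]
        for n,o in OBS.items():
            if o is None or n in skip: continue
            dx=np.maximum(abs(P[:,0]-o[0])-o[2],0);dy=np.maximum(abs(P[:,1]-o[1])-o[3],0);dz=np.maximum(P[:,2]-o[4],0)
            m=np.sqrt(dx**2+dy**2+dz**2).min()-r
            if m<best[0]: best=(m,n)
    return best
E
python3 - <<'E'
from h import *
def T(a,b,z): return rp("top",a,b,z).round(3)
print("or3",T(358,274,.05))
for nm,gx,gy,zs in(("tin",.516,-.257,(.078,.085,.092)),("pot",.553,.268,(.09,.1))):
  for gz in zs:
   a0=np.arctan2(gy,gx)
   for p in(0,6,12):
    out=[]
    for da in range(-80,81,5):
        for f in (1,):
            Rt=horiz(a0+np.radians(da),np.radians(p),f);q=ctrl.ik(tcp_for((gx,gy,gz),Rt),Rt.as_quat())
            if q is None: continue
            c=clear(q);g2=ctrl.ik(tcp_for((gx,gy,gz+.18),Rt),Rt.as_quat())
            out.append((da,round(c[0],3),c[1],g2 is not None,round(np.hypot(*fk_pts(q)["q4a"][:2]),2)))
    print(nm,gz,p,[o for o in out if o[1]>-.01])
E
```

```text
or3 [ 0.189 -0.338  0.05 ]
tin 0.078 0 []
tin 0.078 6 []
tin 0.078 12 []
tin 0.085 0 []
tin 0.085 6 []
tin 0.085 12 [(-80, np.float64(-0.009), 'tin', True, np.float64(0.68)), (-75, np.float64(-0.008), 'tin', True, np.float64(0.63)), (-70, np.float64(-0.008), 'tin', True, np.float64(0.57)), (-65, np.float64(-0.008), 'tin', True, np.float64(0.5)), (-60, np.float64(-0.008), 'tin', True, np.float64(0.44)), (-55, np.float64(-0.008), 'tin', True, np.float64(0.39)), (-50, np.float64(-0.008), 'tin', True, np.float64(0.35)), (-45, np.float64(-0.009), 'tin', True, np.float64(0.32)), (-40, np.float64(-0.009), 'tin', True, np.float64(0.29)), (25, np.float64(-0.009), 'tin', True, np.float64(0.22)), (30, np.float64(-0.009), 'tin', True, np.float64(0.25)), (35, np.float64(-0.009), 'tin', True, np.float64(0.28)), (40, np.float64(-0.009), 'tin', True, np.float64(0.31)), (45, np.float64(-0.009), 'tin', True, np.float64(0.36))]
tin 0.092 0 []
tin 0.092 6 [(-80, np.float64(-0.007), 'tin', True, np.float64(0.7)), (-75, np.float64(-0.007), 'tin', True, np.float64(0.66)), (-70, np.float64(-0.006), 'tin', T
[... 7534 characters left out ...]
'pot', True, np.float64(0.24)), (25, np.float64(-0.0), 'pot', True, np.float64(0.26)), (30, np.float64(0.0), 'pot', True, np.float64(0.28)), (35, np.float64(0.001), 'pot', True, np.float64(0.31)), (40, np.float64(0.002), 'pot', True, np.float64(0.34)), (45, np.float64(0.002), 'pot', True, np.float64(0.38)), (50, np.float64(0.003), 'pot', True, np.float64(0.44)), (55, np.float64(0.003), 'pot', True, np.float64(0.51)), (60, np.float64(0.004), 'pot', True, np.float64(0.57)), (65, np.float64(0.004), 'pot', True, np.float64(0.63)), (70, np.float64(0.003), 'pot', True, np.float64(0.67)), (75, np.float64(0.003), 'pot', True, np.float64(0.7)), (80, np.float64(0.003), 'pot', False, np.float64(0.73))]
```

Run:
```python
from h import *
for nm,gx,gy,zs in(("tin",.516,-.257,(.08,.086,.092)),("pot",.553,.268,(.09,.1))):
  for gz in zs:
   a0=np.arctan2(gy,gx)
   for p in(0,5,10,15,20):
    out=[]
    for da in range(-60,61,5):
            Rt=horiz(a0+np.radians(da),np.radians(p),1);q=ctrl.ik(tcp_for((gx,gy,gz),Rt),Rt.as_quat())
            if q is None: continue
            c=clear(q,(nm,));ok=all(ctrl.ik(tcp_for((gx,gy,gz+h),Rt),Rt.as_quat()) is not None for h in(.05,.1,.15,.2))
            if ok: out.append((da,int(c[0]*1000),c[1]))
    out.sort(key=lambda o:-o[1]);print(nm,gz,p,out[:6])
```

```text
tin 0.08 0 [(30, -10, 'carton'), (35, -10, 'carton'), (40, -10, 'carton'), (45, -11, 'carton'), (-60, -38, 'rest'), (-55, -41, 'rest')]
tin 0.08 5 [(25, 6, 'carton'), (60, 5, 'carton'), (55, 4, 'carton'), (30, 3, 'carton'), (45, 3, 'carton'), (35, 2, 'carton')]
tin 0.08 10 [(60, 20, 'carton'), (55, 19, 'carton'), (25, 18, 'carton'), (50, 18, 'carton'), (45, 17, 'carton'), (30, 16, 'carton')]
tin 0.08 15 [(60, 35, 'carton'), (55, 33, 'carton'), (25, 31, 'carton'), (50, 31, 'carton'), (45, 30, 'carton'), (40, 29, 'carton')]
tin 0.08 20 [(60, 49, 'carton'), (20, 46, 'carton'), (55, 46, 'carton'), (50, 44, 'carton'), (45, 43, 'carton'), (25, 42, 'carton')]
tin 0.086 0 [(30, -4, 'carton'), (35, -4, 'carton'), (40, -4, 'carton'), (45, -5, 'carton'), (-60, -34, 'rest'), (-55, -35, 'rest')]
tin 0.086 5 [(25, 12, 'carton'), (60, 11, 'carton'), (55, 10, 'carton'), (45, 9, 'carton'), (30, 8, 'carton'), (35, 8, 'carton')]
tin 0.086 10 [(60, 26, 'carton'), (55, 25, 'carton'), (25, 24, 'carton'), (50, 24, 'carton'), (45, 23, 'carton'), (30, 22, 'carton')]
tin 0.086 15 [(60, 41, 'carton'), (55, 39, 'carton'), (50, 37, 'carton'), (25, 36, 'carton'), (45, 36, 'carton'), (40, 35, 'carton')]
tin 0.086 20 [(60, 54, 'carton'), (55, 52, 'carton'), (20, 51, 'carton'), (50, 50, 'carton'), (25, 48, 'carton'), (45, 48, 'carton')]
tin 0.092 0 [(30, 1, 'carton'), (40, 1, 'carton'), (35, 0, 'carton'), (45, 0, 'carton'), (-60, -28, 'rest'), (-55, -29, 'rest')]
tin 0.092 5 [(25, 17, 'carton'), (60, 17, 'carton'), (55, 16, 'carton'), (45, 15, 'carton'), (30, 14, 'carton'), (35, 14, 'carton')]
tin 0.092 10 [(60, 32, 'carton'), (25, 30, 'carton'), (55, 30, 'carton'), (50, 29, 'carton'), (40, 28, 'carton'), (45, 28, 'carton')]Traceback (most recent call last):
  File "<stdin>", line 8, in <module>
ValueError: time passes only in moves, steps and waits
```

Run:
```python
from h import *
for nm,gx,gy,zs in(("pot",.553,.268,(.095,.1)),):
  for gz in zs:
   a0=np.arctan2(gy,gx)
   for p in(0,4):
    out=[]
    for da in range(-60,61,10):
            Rt=horiz(a0+np.radians(da),np.radians(p),1);q=ctrl.ik(tcp_for((gx,gy,gz),Rt),Rt.as_quat())
            if q is None: continue
            c=clear(q,(nm,));ok=all(ctrl.ik(tcp_for((gx,gy,gz+h),Rt),Rt.as_quat()) is not None for h in(.1,.18))
            out.append((da,int(c[0]*1000),c[1],ok,q.round(2)))
    out.sort(key=lambda o:-o[1]);
    for o in out[:6]:print(nm,gz,p,o)
print(ctrl.read_state()["clock"])
```

```text
pot 0.095 0 (60, 3, 'lid', False, array([-0.18,  0.89,  0.02,  2.26,  1.46, -3.14]))
pot 0.095 0 (-50, -3, 'grease', True, array([ 0.8 ,  0.49, -0.76, -1.25, -1.23,  0.  ]))
pot 0.095 0 (-40, -4, 'grease', True, array([ 0.75,  0.43, -0.88, -1.32, -1.  ,  0.  ]))
pot 0.095 0 (-30, -4, 'grease', True, array([ 0.67,  0.38, -0.99, -1.37, -0.74,  0.  ]))
pot 0.095 0 (-20, -14, 'or1', True, array([ 0.55,  0.35, -1.07, -1.42, -0.45,  0.  ]))
pot 0.095 0 (-60, -15, 'or2', True, array([ 0.83,  0.56, -0.63, -1.19, -1.42,  0.  ]))
pot 0.095 4 (60, 28, 'rest', True, array([-0.18,  0.7 , -0.08,  1.76,  1.45, -2.56]))
pot 0.095 4 (-40, 9, 'grease', True, array([ 0.75,  0.31, -0.91, -1.09, -0.99,  0.11]))
pot 0.095 4 (-30, 9, 'grease', True, array([ 0.67,  0.25, -1.02, -1.17, -0.74,  0.06]))
pot 0.095 4 (-50, 4, 'or2', True, array([ 0.8 ,  0.36, -0.79, -0.94, -1.22,  0.19]))
pot 0.095 4 (-20, -1, 'or1', True, array([ 0.55,  0.2 , -1.11, -1.23, -0.45,  0.03]))
pot 0.095 4 (30, -7, 'rest', True, array([-0.11,  0.23, -1.02, -1.1 ,  1.08, -0.13]))
pot 0.1 0 (60, 7, 'lid', False, array([-0.18,  0.88,  0
[... 267 characters left out ...]
6, -0.74,  0.  ]))
pot 0.1 0 (-60, -11, 'or2', True, array([ 0.83,  0.54, -0.64, -1.18, -1.42,  0.  ]))
pot 0.1 0 (-20, -11, 'or1', True, array([ 0.55,  0.32, -1.08, -1.4 , -0.45,  0.  ]))
pot 0.1 4 (60, 30, 'rest', True, array([-0.18,  0.7 , -0.08,  1.77,  1.45, -2.56]))
pot 0.1 4 (-40, 14, 'grease', True, array([ 0.75,  0.29, -0.91, -1.07, -0.99,  0.11]))
pot 0.1 4 (-30, 14, 'grease', True, array([ 0.67,  0.23, -1.02, -1.16, -0.74,  0.06]))
pot 0.1 4 (-50, 6, 'or2', True, array([ 0.8 ,  0.34, -0.79, -0.93, -1.22,  0.19]))
pot 0.1 4 (-20, 2, 'or1', True, array([ 0.55,  0.18, -1.11, -1.21, -0.45,  0.03]))
pot 0.1 4 (30, -2, 'rest', True, array([-0.11,  0.2 , -1.03, -1.08,  1.08, -0.13]))
0.1
```

```bash
cat >> h.py <<'E'
from scipy.optimize import least_squares
def solve(g,q5,q6=np.pi/2,b=np.pi/2):
    """joints that put the GRASP POINT at g with wrist pitch b, q5"""
    def full(v): return np.array([v[0],v[1],v[2],b-v[1]+v[2],q5,q6])
    def e(v):
        p=fk_pts(full(v));return p["tcp"]-ctrl.grip_point_offset*p["zt"]-np.array(g)
    r=least_squares(e,[np.arctan2(g[1],g[0]),.2,0],bounds=([-2.9,-.98,-1.2],[2.9,1.93,1.41]))
    q=full(r.x);assert np.abs(r.fun).max()<1e-4,(g,r.fun)
    assert -2.11<q[3]<2.28
    return q
def tdir(q): return fk_pts(q)["zt"]
def st(m=""):
    s=ctrl.read_state();print(m,"t",round(s["clock"],2),"tcp",s["tcp_pos"].round(4),"F",s["contact_force"].round(2),"w",round(s["width"],3));return s
def snap(k):
    for n in("side","top"):
        im,d=ctrl.get_image(n);cv2.imwrite(f"pics/{n}{k}.png",im);np.save(f"pics/{n}{k}.npy",d)
E
python3 - <<'E'
from h import *
s=ctrl.read_state();print(fk_pts(s["qpos"])["tcp"])
g=np.array([.516,-.257,.087])
q=solve(g,-1.45);z=tdir(q);print(q.round(3),z.round(3),{k:v.round(3) for k,v in fk_pts(q).items()},clear(q,("tin",)))
qa=solve(g-z*.09,-1.45);qah=solve(g-z*.09+[0,0,.12],-1.45);ql=solve(g+[0,0,.38],-1.45);print(qa.round(3),clear(qa),qah.round(3),ql.round(3))
g2=np.array([.556,.280,.096])
q=solve(g2,1.45);z=tdir(q);print(q.round(3),z.round(3),clear(q,("pot",)))
for h in(.12,.35):print(solve(g2+[0,0,h],1.45).round(3))
E
```

```text
[0.21992059 0.47610623 0.23023302]
[-0.056  0.422 -0.368  0.781 -1.45   1.571] [-0.056 -0.991 -0.121] {'el0': array([ 0.159, -0.009,  0.579]), 'q4a': array([ 0.529, -0.03 ,  0.237]), 'q4b': array([0.533, 0.037, 0.237]), 'w5': array([0.533, 0.037, 0.123]), 'tcp': array([ 0.515, -0.276,  0.085]), 'zt': array([-0.056, -0.991, -0.121])} (np.float64(0.01679968227603241), 'rest')
[ 0.117  0.337 -0.457  0.777 -1.45   1.571] (np.float64(0.006436790581409252), 'rest') [ 0.117  0.142 -0.402  1.027 -1.45   1.571] [-0.056  0.065  0.03   1.536 -1.45   1.571]
[-0.153  0.359 -0.432  0.78   1.45   1.571] [ 0.151  0.981 -0.121] (np.float64(0.023672882749975907), 'rest')
[-0.153  0.166 -0.378  1.026  1.45   1.571]
[-0.153  0.007 -0.071  1.492  1.45   1.571]
```

Run:
```python
from h import *
g=np.array([.516,-.257,.087])
q=solve(g,-1.45);qh=solve(g+[0,0,.14],-1.45)
qm=solve(g+[0,0,.38],-1.45)
mid=solve([.48,.1,.40],0.0); print(mid.round(2))
ctrl.set_joints(mid);st("mid")
ctrl.set_joints(qm);st("high")
ctrl.set_joints(qh);s=st("above");print((s["qpos"]-qh).round(4),R.from_quat(s["tool_rot"]).as_matrix().round(3))
snap(1)
```

```text
[0.07 0.06 0.42 1.93 0.   1.57]
mid t 1.86 tcp [0.4797 0.1008 0.3809] F [ 0.66 -0.01  1.05] w 1.001
high t 3.23 tcp [ 0.5152 -0.275   0.4648] F [-0.74  0.75  0.67] w 1.001
above t 4.17 tcp [ 0.516  -0.2755  0.2269] F [1.04 0.11 0.69] w 0.998
[ 0.0002 -0.0011  0.0028  0.0005 -0.001   0.    ] [[ 0.01   0.998 -0.055]
 [ 0.119 -0.056 -0.991]
 [-0.993  0.003 -0.119]]
```

Run:
```python
import cv2
s=cv2.imread("pics/side1.png");cv2.imwrite("pics/s1c.png",cv2.resize(s[130:310,150:380],None,fx=3.2,fy=3.2))
```

```text
(no output)
```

View pics/s1c.png

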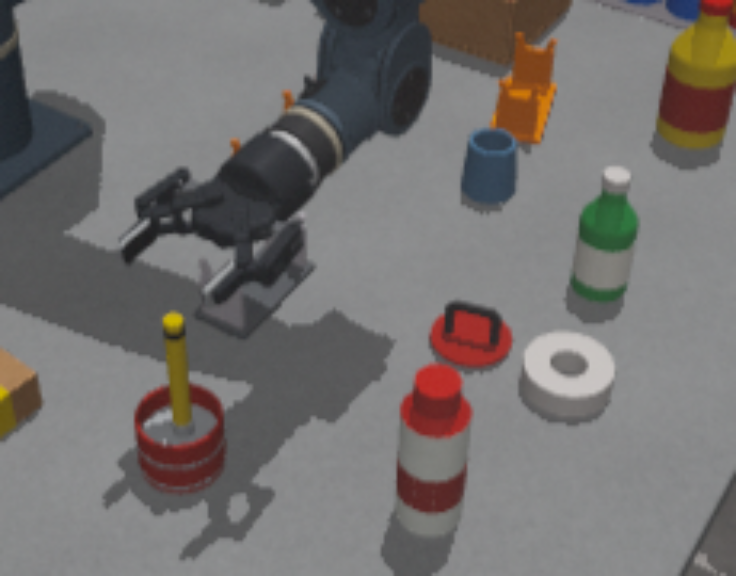

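```bash
python3 - <<'E'
from h import *
g=np.array([.516,-.257,.087])
q=solve(g,-1.45);p=fk_pts(q)["tcp"]
ctrl.move_linear(p+[0,0,.07],rate=.12);st("d1")
ctrl.move_linear(p,rate=.08);st("d2")
ctrl.clamp(40);st("cl")
snap(2)
E
python3 - <<'E'
import cv2
s=cv2.imread("pics/side2.png");cv2.imwrite("pics/s2c.png",cv2.resize(s[180:310,150:330],None,fx=4,fy=4))
E
```

```text
d1 t 5.01 tcp [ 0.5154 -0.2756  0.1556] F [ 0.37 -0.94  1.22] w 1.0
d2 t 6.03 tcp [ 0.5154 -0.2756  0.0853] F [-0.42 -0.79 -0.86] w 1.002
cl t 6.66 tcp [ 0.515  -0.2755  0.0849] F [ 0.31 -0.7   0.53] w 0.196
```

View pics/s2c.png

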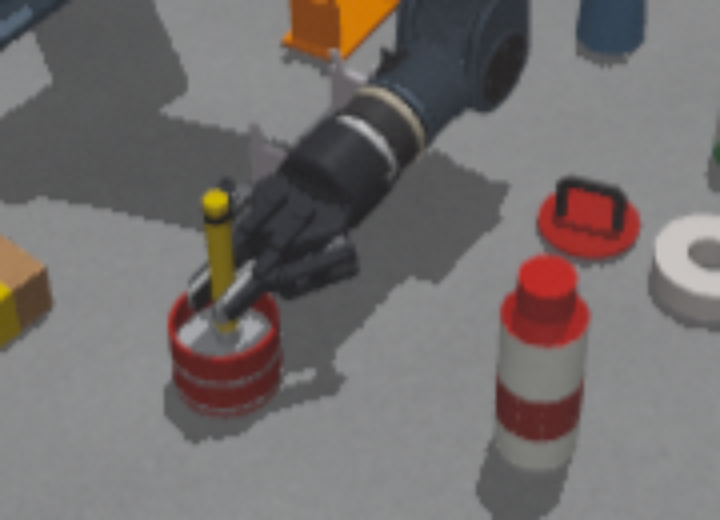

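```bash
python3 - <<'E'
from h import *
ctrl.clamp(60)
p=ctrl.read_state()["tcp_pos"]
ctrl.move_linear(p+[0,0,.12],rate=.15);st("lift")
g=np.array([.516,-.257,.087])
ctrl.set_joints(solve(g+[0,0,.42],-1.45));st("high")
g2=np.array([.556,.280,.096])
ctrl.set_joints(solve(g2+[0,0,.40],1.45));st("flipped")
ctrl.set_joints(solve(g2+[0,0,.14],1.45));ctrl.wait(.3);s=st("abovepot");print(R.from_quat(s["tool_rot"]).as_matrix()[:,2].round(3))
snap(3)
E
python3 - <<'E'
import cv2
s=cv2.imread("pics/side3.png");cv2.imwrite("pics/s3c.png",cv2.resize(s[90:240,200:380],None,fx=4,fy=4))
s=cv2.imread("pics/top3.png");cv2.imwrite("pics/t3c.png",cv2.resize(s[130:240,130:310],None,fx=4,fy=4))
E
```

```text
lift t 7.92 tcp [ 0.5144 -0.2755  0.2035] F [-0.8  -0.23 -1.1 ] w 0.192
high t 9.07 tcp [ 0.5152 -0.2755  0.5019] F [ 0.8  -0.27 -0.76] w 0.193
flipped t 11.53 tcp [0.5588 0.2983 0.4931] F [ 0.08  0.77 -1.49] w 0.188
abovepot t 12.85 tcp [0.5595 0.2982 0.2353] F [ 0.47  0.62 -1.93] w 0.193
[ 0.151  0.981 -0.12 ]
```

View pics/s3c.png

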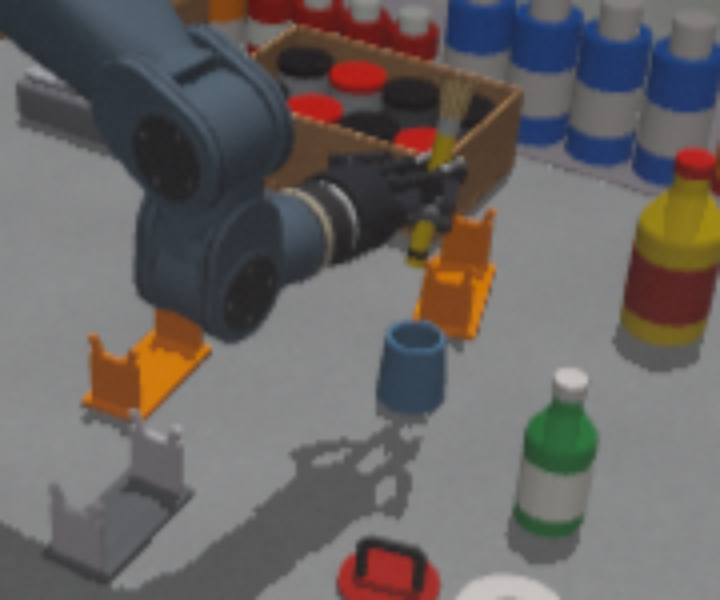

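View pics/t3c.png

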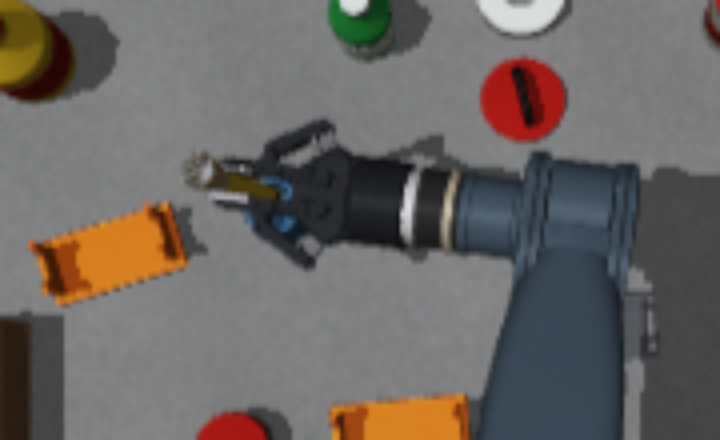

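```bash
python3 - <<'E'
from h import *
im=cv2.imread("pics/side3.png");hsv=cv2.cvtColor(im,cv2.COLOR_BGR2HSV);d=np.load("pics/side3.npy");W=cloud("side",d)
u,v=np.meshgrid(np.arange(512),np.arange(384))
m=(hsv[...,0]>22)&(hsv[...,0]<33)&(hsv[...,1]>130)&(hsv[...,2]>80)&(u>295)&(u<322)&(v>100)&(v<160)&(np.abs(W[...,1]-.28)<.08)&(abs(W[...,0]-.556)<.06)
P=W[m];print(len(P),v[m].min(),v[m].max())
for i in range(v[m].min(),v[m].max()+1):
    k=m&(v==i)
    if k.sum(): print(i,u[k].min(),u[k].max(),W[k].mean(0).round(4))
# brush model hypothesis
s=ctrl.read_state();Rt=R.from_quat(s["tool_rot"]).as_matrix();zt=Rt[:,2];G=s["tcp_pos"]-.0187*zt
for lean in(0,7,14,20):
    a=np.radians(lean);hz=np.array([zt[0],zt[1],0]);hz/=np.linalg.norm(hz)
    h=-np.sin(a)*hz+np.array([0,0,-np.cos(a)])
    print(lean,"end px",proj("side",G+.089*h),"bristle",proj("side",G-.083*h),"ferrule",proj("side",G-.036*h),proj("top",G-.083*h))
E
python3 - <<'E'
import cv2
s=cv2.imread("pics/side3.png");cv2.imwrite("pics/s3d.png",cv2.resize(s[100:170,280:340],None,fx=8,fy=8,interpolation=cv2.INTER_CUBIC))
E
```

```text
78 124 156
124 309 313 [0.5584 0.2778 0.271 ]
125 309 312 [0.557  0.2776 0.2668]
126 309 312 [0.5582 0.2759 0.2642]
127 309 312 [0.5597 0.2747 0.2613]
128 308 312 [0.5573 0.2753 0.2565]
129 308 312 [0.5583 0.274  0.2535]
130 307 311 [0.5561 0.2714 0.2501]
131 307 309 [0.5541 0.2685 0.247 ]
132 307 307 [0.5605 0.2476 0.255 ]
145 305 306 [0.5533 0.2609 0.1948]
146 304 307 [0.5554 0.2571 0.1934]
147 303 307 [0.5528 0.2594 0.1873]
148 303 307 [0.5543 0.257  0.1849]
149 303 307 [0.5548 0.2568 0.1811]
150 303 307 [0.5557 0.2555 0.178 ]
151 303 306 [0.5546 0.2547 0.1739]
152 303 306 [0.5559 0.2527 0.1713]
154 302 303 [0.5495 0.2515 0.1614]
155 302 305 [0.5545 0.2497 0.16  ]
156 303 305 [0.5558 0.252  0.155 ]
0 end px [307.66256688 154.21066474] bristle [312.0683788  110.53780777] ferrule [310.79924254 123.11819189] [183.60796923 172.47804612]
7 end px [305.86657785 155.26548774] bristle [313.8337719  109.69072647] ferrule [311.55385302 122.73255249] [180.57062914 172.08177391]
14 end px [304.1108925  155.99923265] bristle [315.5213054  109.19961214] ferrule [312.27983147 122.49446403] [177.65066623 171.73878513]
20 end px [302.65679271 156.36112457] bristle [316.88603238 109.06407753] ferrule [312.87094751 122.40995282] [175.27946812 171.49159419]
```

View pics/s3d.png

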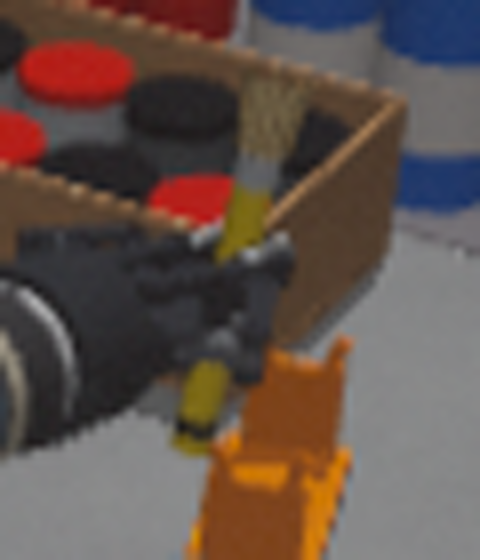

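```bash
python3 - <<'E'
from h import *
g=np.array([.5554,.2838,.0965])
for i in range(2):
    q=solve(g,1.45);hz=tdir(q)[:2];hz/=np.linalg.norm(hz);g[:2]=np.array([.553,.268])+.016*hz
print(g,clear(q,("pot",)))
ctrl.set_joints(solve(g+[0,0,.10],1.45));st("a")
p=fk_pts(q)["tcp"]
ctrl.move_linear(p+[0,0,.035],rate=.1);st("b")
ctrl.move_linear(p+[0,0,.004],rate=.06);st("c")
snap(4)
E
python3 - <<'E'
import cv2
s=cv2.imread("pics/side4.png");cv2.imwrite("pics/s4d.png",cv2.resize(s[110:210,250:350],None,fx=6,fy=6,interpolation=cv2.INTER_CUBIC))
E
```

```text
[0.55531956 0.28383097 0.0965    ] (np.float64(0.02492070171990292), 'rest')
a t 13.23 tcp [0.5568 0.3025 0.1927] F [-0.08  0.37 -0.37] w 0.192
b t 14.03 tcp [0.5585 0.3021 0.1301] F [ 0.19 -0.34 -0.92] w 0.19
c t 14.7 tcp [0.5579 0.3022 0.098 ] F [ 0.01  0.52 -0.35] w 0.189
```

View pics/s4d.png

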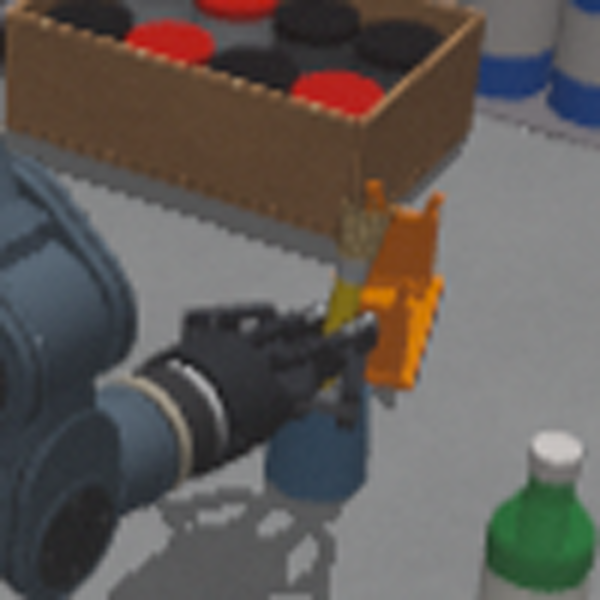

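Run:
```python
from h import *
p=ctrl.read_state()["tcp_pos"]
F0=ctrl.read_state()["contact_force"]
for i in range(1,7):
    ctrl.move_linear(p+[0,0,-.002*i],rate=.03);s=st(i)
    if s["contact_force"][2]>3.5: break
```

```text
1 t 15.05 tcp [0.5583 0.3022 0.0968] F [ 0.36 -0.73 -0.58] w 0.19
2 t 15.3 tcp [0.5581 0.3022 0.0944] F [-0.27  0.35 -0.78] w 0.191
3 t 15.55 tcp [0.5581 0.3022 0.0924] F [-0.19  0.18 -0.35] w 0.192
4 t 15.8 tcp [0.5585 0.3022 0.0914] F [0.1  0.98 1.91] w 0.193
5 t 16.05 tcp [0.5589 0.3024 0.0912] F [-1.83 -0.31  6.04] w 0.189
```

```bash
python3 - <<'E'
from h import *
ctrl.release();ctrl.wait(.3);st("rel");snap(5)
E
python3 - <<'E'
import cv2,numpy as np
s=cv2.imread("pics/side5.png");a=cv2.resize(s[110:210,250:350],None,fx=4,fy=4,interpolation=cv2.INTER_CUBIC)
s=cv2.imread("pics/top5.png");b=cv2.resize(s[130:230,150:250],None,fx=4,fy=4,interpolation=cv2.INTER_CUBIC)
cv2.imwrite("pics/c5.png",np.hstack([a,b]))
E
```

```text
rel t 17.02 tcp [0.5583 0.3022 0.0886] F [-0.63  0.3   0.66] w 1.0
```

View pics/c5.png

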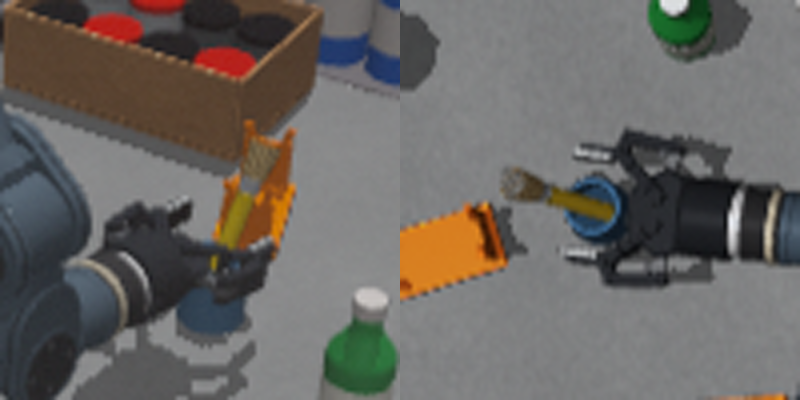

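Run:
```python
from h import *
s=ctrl.read_state();p=s["tcp_pos"];z=R.from_quat(s["tool_rot"]).as_matrix()[:,2]
try:
    ctrl.move_linear(p-.05*z+[0,0,.03],rate=.12);st("back")
    ctrl.move_linear(p-.09*z+[0,0,.12],rate=.2);st("back2")
except ctrl.PlanningError as e: print(e)
```

```text
back t 18.01 tcp [0.551  0.2532 0.1244] F [ 0.17 -0.59  0.54] w 0.999
back2 t 18.68 tcp [0.5448 0.2142 0.2187] F [-0.22 -0.02 -0.47] w 0.997
```

Run:
```python
from h import *
for n in("top","side"):
    for k in (0,2):
        im=cv2.imread(f"pics/{n}{k}.png");d=np.load(f"pics/{n}{k}.npy");W=cloud(n,d)
        m=(im.max(-1)<75)&(np.hypot(W[...,0]-.661,W[...,1]-.0255)<.04)&(W[...,2]>.038)&(W[...,2]<.06)
        P=W[m];c=P.mean(0);w,V=np.linalg.eigh(np.cov((P-c)[:,:2].T));v=V[:,1];print(n,k,len(P),c.round(4),((P.min(0)+P.max(0))/2).round(4),"ang",np.degrees(np.arctan2(v[1],v[0]))%180)
        hsv=cv2.cvtColor(im,cv2.COLOR_BGR2HSV)
        # red disc outline -> ray on z=.01
        u,v_=np.meshgrid(np.arange(512),np.arange(384))
        near=np.hypot(W[...,0]-.661,W[...,1]-.0255)<.055
        mm=(near&(W[...,2]>.003)).astype(np.uint8)
        cn=max(cv2.findContours(((near&(hsv[...,1]>120)&((hsv[...,0]<10)|(hsv[...,0]>170)))).astype(np.uint8),0,1)[0],key=cv2.contourArea)
        Q=np.array([rp(n,a,b,.008)[:2] for a,b in cv2.convexHull(cn)[:,0]]);(x,y),r=cv2.minEnclosingCircle(Q.astype(np.float32));print("   disc",round(x,4),round(y,4),round(r,4))
```

```text
top 0 32 [0.661  0.0274 0.0469] [0.6612 0.0282 0.0481] ang 13.338375157500593
   disc 0.6624 0.0275 0.0417
top 2 32 [0.6608 0.0274 0.048 ] [0.6601 0.0282 0.0463] ang 13.204076352602783
   disc 0.6624 0.0275 0.0417
side 0 41 [0.6632 0.0241 0.0471] [0.6613 0.0238 0.0462] ang 13.17915653041294
   disc 0.6618 0.0263 0.0415
side 2 42 [0.6625 0.0243 0.0466] [0.6607 0.0251 0.0456] ang 13.543048484917364
   disc 0.6616 0.0263 0.0415
```

```bash
python3 - <<'E'
from h import *
L=np.array([.662,.0262,.0455]);ya=np.radians(14+90)
def lidq(dz):
    q=solve(L+[0,0,dz],0.);q[5]=q[0]+np.pi/2-ya
    return q
q=ctrl.read_state()["qpos"]
p=fk_pts(q);print(p["w5"])
hi=solve([.55,.2,.45],1.4);print(hi.round(2))
ctrl.set_joints(hi);st()
ctrl.set_joints(lidq(.25));st()
snap(6)
ctrl.set_joints(lidq(.09));s=st("above");M=R.from_quat(s["tool_rot"]).as_matrix();print(M.round(3),np.degrees(np.arctan2(M[1,1],M[0,1])))
t=fk_pts(lidq(0))["tcp"];print(t)
ctrl.move_linear(t,rate=.08);st("down")
ctrl.clamp(40);ctrl.wait(.2);st("clamped");snap(7)
E
python3 - <<'E'
import cv2,numpy as np
s=cv2.imread("pics/side7.png");a=cv2.resize(s[180:280,240:340],None,fx=4,fy=4,interpolation=cv2.INTER_CUBIC)
s=cv2.imread("pics/side6.png");b=cv2.resize(s[110:210,250:350],None,fx=4,fy=4,interpolation=cv2.INTER_CUBIC)
cv2.imwrite("pics/c7.png",np.hstack([a,b]))
E
```

```text
[ 0.49968653 -0.09550472  0.25676967]
[-0.31 -0.11 -0.15  1.53  1.4   1.57]
 t 19.6 tcp [0.5554 0.2179 0.4443] F [ 0.29  0.2  -0.41] w 1.0
 t 21.24 tcp [0.6617 0.0262 0.2756] F [-0.96 -0.09  0.04] w 0.997
above t 22.02 tcp [0.6625 0.0261 0.1182] F [0.5  0.4  0.67] w 1.0
[[-0.97  -0.242  0.002]
 [-0.242  0.97  -0.   ]
 [-0.002 -0.    -1.   ]] 103.9871177657416
[0.66199999 0.0262     0.0268    ]
down t 23.3 tcp [0.6627 0.0261 0.0278] F [ 1.07 -0.13  0.12] w 0.993
clamped t 24.19 tcp [0.662  0.0262 0.0268] F [0.79 0.06 0.22] w 0.1
```

View pics/c7.png

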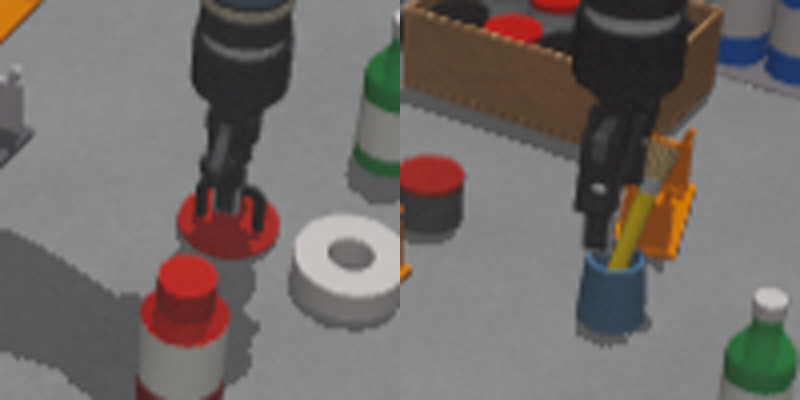

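```bash
cat >> h.py <<'E'
def silfit(n,k,x0,h,r,zlo=0.006):
    """fit cylinder (radius r, height 0..h) silhouette to depth mask; return xy"""
    d=np.load(f"pics/{n}{k}.npy");W=cloud(n,d)
    m=(np.hypot(W[...,0]-x0[0],W[...,1]-x0[1])<r+.02)&(W[...,2]>zlo)&(W[...,2]<h+.02)
    m=cv2.morphologyEx(m.astype(np.uint8),cv2.MORPH_CLOSE,np.ones((7,7)))
    th=np.linspace(0,2*np.pi,60)
    S=8
    def cost(c):
        pts=np.array([proj(n,[c[0]+r*np.cos(t),c[1]+r*np.sin(t),z]) for z in(zlo,h) for t in th])
        im=np.zeros((384*S//S,512),np.uint8)
        big=np.zeros((384,512),np.float32)
        hull=cv2.convexHull(((pts)*16).round().astype(np.int32))
        b=np.zeros((384,512),np.uint8);cv2.fillPoly(b,[hull],255,cv2.LINE_AA,4)
        return np.abs(b/255.-m).sum()
    g=np.arange(-.008,.0081,.001);C=np.array([[cost((x0[0]+a,x0[1]+b)) for b in g] for a in g])
    i=np.argsort(C.ravel())[:9];ia,ib=np.unravel_index(i,C.shape);w=1/C.ravel()[i]
    return np.round([x0[0]+(g[ia]*w).sum()/w.sum(),x0[1]+(g[ib]*w).sum()/w.sum()],4),C.min(),m.sum()
E
python3 - <<'E'
from h import *
for n in("top","side"):
    for k in(6,7):
        print(n,k,silfit(n,k,(.5155,-.258),.062,.04))
        d=np.load(f"pics/{n}{k}.npy");W=cloud(n,d);P=W[(np.hypot(W[...,0]-.5155,W[...,1]+.258)<.05)&(W[...,2]>.056)&(W[...,2]<.068)]
        A=np.c_[2*P[:,:2],np.ones(len(P))];s=np.linalg.lstsq(A,(P[:,:2]**2).sum(1),rcond=None)[0];print("  circ",s[:2].round(4),len(P),((P.min(0)+P.max(0))/2).round(4))
im=cv2.imread("pics/top7.png");cv2.imwrite("pics/t7.png",cv2.resize(im[150:230,290:390],None,fx=7,fy=7,interpolation=cv2.INTER_CUBIC))
im=cv2.imread("pics/side7.png");cv2.imwrite("pics/s7.png",cv2.resize(im[240:300,170:250],None,fx=9,fy=9,interpolation=cv2.INTER_CUBIC))
E
```

```text
Traceback (most recent call last):
  File "h.py", line 77, in silfit
    g=np.arange(-.008,.0081,.001);C=np.array([[cost((x0[0]+a,x0[1]+b)) for b in g] for a in g])
                                               ~~~~^^^^^^^^^^^^^^^^^^^
  File "h.py", line 71, in cost
    pts=np.array([proj(n,[c[0]+r*np.cos(t),c[1]+r*np.sin(t),z]) for z in(zlo,h) for t in th])
                  ~~~~^^^^^^^^^^^^^^^^^^^^^^^^^^^^^^^^^^^^^^^^^
  File "h.py", line 14, in proj
    p=ctrl.camera_params(n);M=p["cam_to_world"]
ValueError: time passes only in moves, steps and waits
```

Query cap on calls; cache the camera parameters.

```bash
python3 - <<'E'
s=open("h.py").read()
s=s.replace('ctrl.camera_params(n)','CP(n)').replace('def rp(','import functools\n@functools.lru_cache\ndef CP(n): return ctrl.camera_params(n)\ndef rp(',1)
open("h.py","w").write(s)
E
python3 - <<'E'
from h import *
for n in("top","side"):
    for k in(6,7):
        print(n,k,silfit(n,k,(.5155,-.258),.062,.04))
        d=np.load(f"pics/{n}{k}.npy");W=cloud(n,d);P=W[(np.hypot(W[...,0]-.5155,W[...,1]+.258)<.05)&(W[...,2]>.056)&(W[...,2]<.068)]
        A=np.c_[2*P[:,:2],np.ones(len(P))];s=np.linalg.lstsq(A,(P[:,:2]**2).sum(1),rcond=None)[0];print("  circ",s[:2].round(4),len(P),((P.min(0)+P.max(0))/2).round(4))
im=cv2.imread("pics/top7.png");cv2.imwrite("pics/t7.png",cv2.resize(im[150:230,290:390],None,fx=7,fy=7,interpolation=cv2.INTER_CUBIC))
im=cv2.imread("pics/side7.png");cv2.imwrite("pics/s7.png",cv2.resize(im[240:300,170:250],None,fx=9,fy=9,interpolation=cv2.INTER_CUBIC))
E
```

```text
top 6 (array([ 0.5139, -0.2571]), np.float64(57.345098039215685), np.uint64(424))
  circ [ 0.5139 -0.2575] 61 [ 0.5137 -0.2572  0.0618]
top 7 (array([ 0.5126, -0.2567]), np.float64(64.06666666666668), np.uint64(465))
  circ [ 0.5141 -0.2577] 62 [ 0.5135 -0.2575  0.0619]
side 6 (array([ 0.5148, -0.258 ]), np.float64(67.12941176470588), np.uint64(807))
  circ [ 0.5158 -0.2595] 165 [ 0.5166 -0.2577  0.0615]
side 7 (array([ 0.5148, -0.2579]), np.float64(69.15686274509804), np.uint64(806))
  circ [ 0.516  -0.2592] 154 [ 0.5167 -0.2592  0.0612]
```

View pics/t7.png

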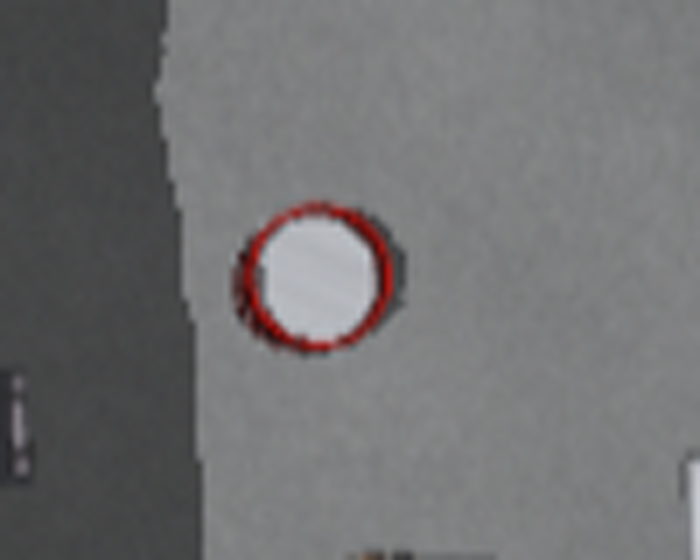

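View pics/s7.png

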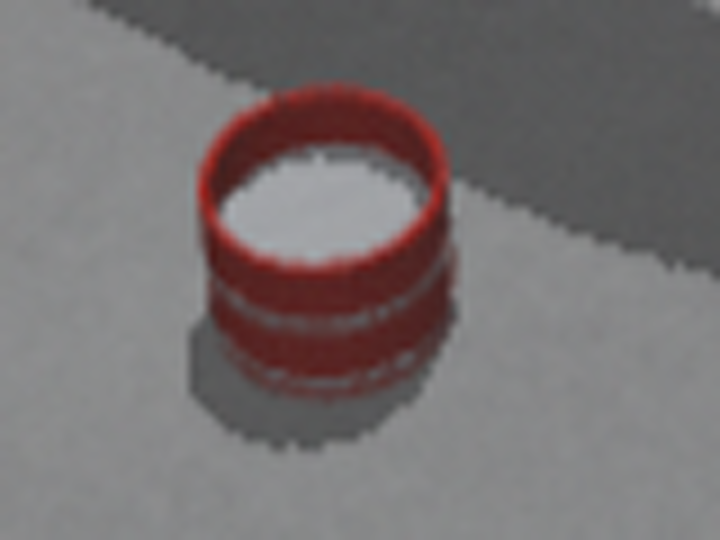

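Run:
```python
from h import *
print(rp("top",335.2,189.2,.062),rp("side",205.56,259.3,.062))
p=ctrl.read_state()["tcp_pos"]
ctrl.move_linear(p+[0,0,.20],rate=.15);st("lift")
T=np.array([.515,-.2577,0]); zb=.102
def tq(dz):
    q=solve(T+[0,0,zb+dz],0.);q[5]=-.5;return q
ctrl.set_joints(tq(.14));st()
ctrl.set_joints(tq(.05));ctrl.wait(.3);s=st("hover");print(R.from_quat(s["tool_rot"]).as_matrix()[:,2].round(4))
snap(8)
im=cv2.imread("pics/side8.png");cv2.imwrite("pics/s8.png",cv2.resize(im[210:290,160:260],None,fx=8,fy=7.5,interpolation=cv2.INTER_CUBIC))
im=cv2.imread("pics/top8.png");cv2.imwrite("pics/t8.png",cv2.resize(im[150:230,290:390],None,fx=7,fy=7,interpolation=cv2.INTER_CUBIC))
```

```text
[ 0.51458722 -0.25784166  0.062     ] [ 0.51585679 -0.25895596  0.062     ]
lift t 25.77 tcp [0.6615 0.0262 0.2255] F [ 0.23 -0.33 -1.06] w 0.102
 t 26.99 tcp [ 0.5156 -0.2569  0.2233] F [ 0.61 -0.7   0.04] w 0.096
hover t 27.74 tcp [ 0.5165 -0.2586  0.136 ] F [-0.28 -0.51 -0.8 ] w 0.101
[ 0.004  -0.0026 -1.    ]
```

View pics/s8.png

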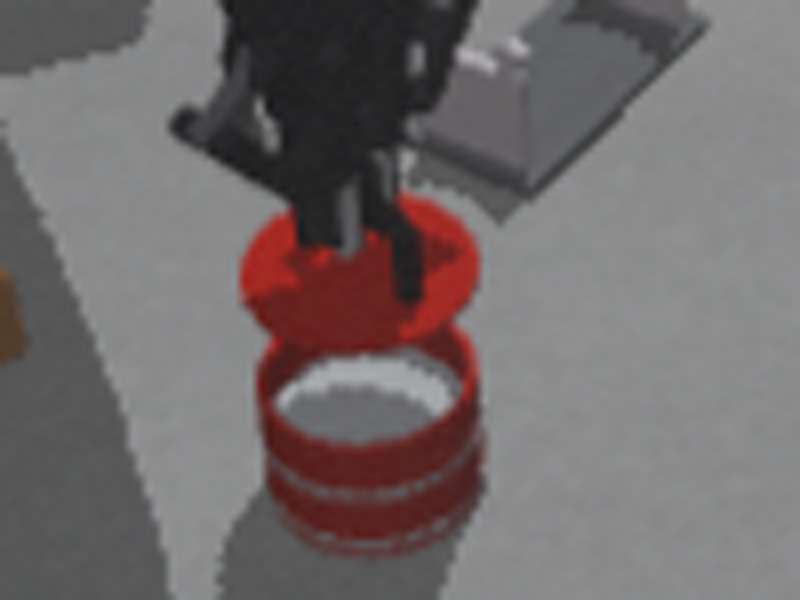

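View pics/t8.png

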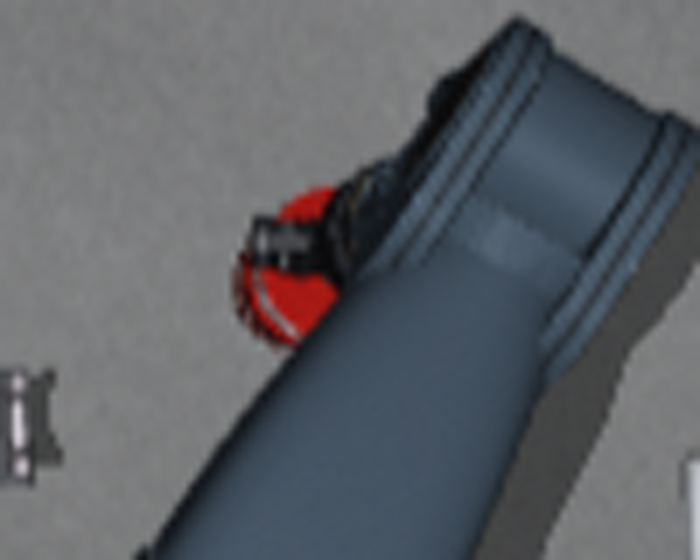

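Run:
```python
from h import *
s=st()
print("tin px", 160+(369.5+.5)/8-.5, "pred",proj("side",[.515,-.2577,.062]))
zl=s["tcp_pos"][2]+.0187-.036
c=(160+361/8-.5, 210+(.5+(195+352)/2)/7.5-.5)
print("lid px",c,"pred at tcp",proj("side",[*s["tcp_pos"][:2],zl]),zl, "->",rp("side",*c,zl-.001))
```

```text
t 27.84 tcp [ 0.5158 -0.2583  0.135 ] F [-0.36  0.78 -1.31] w 0.101
tin px 205.75 pred [205.60115546 258.90728209]
lid px (204.625, 246.03333333333333) pred at tcp [204.4121602  245.42410468] 0.11765614575336558 -> [ 0.51715163 -0.2590753   0.11665615]
```

Run:
```python
from h import *
s=ctrl.read_state()
x,y=.5148,-.258
ctrl.move_linear([x,y,.102-.0187+.015],rate=.06);st("a")
for z in(.010,.007,.005,.003,.001,0,-.001,-.002,-.003):
    ctrl.move_linear([x,y,.102-.0187+z],rate=.03);s=st(z)
    if s["contact_force"][2]>6: break
snap(9)
im=cv2.imread("pics/side9.png");cv2.imwrite("pics/s9.png",cv2.resize(im[210:290,160:260],None,fx=8,fy=7.5,interpolation=cv2.INTER_CUBIC))
```

```text
a t 28.57 tcp [ 0.5148 -0.258   0.0982] F [ 0.58  0.09 -1.28] w 0.099
0.01 t 28.89 tcp [ 0.5147 -0.2579  0.0932] F [-0.09 -0.34 -1.24] w 0.101
0.007 t 29.14 tcp [ 0.5146 -0.2579  0.0901] F [-0.45 -0.56 -1.05] w 0.099
0.005 t 29.39 tcp [ 0.5147 -0.2579  0.0881] F [-0.07  0.31 -0.68] w 0.097
0.003 t 29.64 tcp [ 0.5147 -0.2579  0.0861] F [-0.62 -0.35 -0.86] w 0.105
0.001 t 29.89 tcp [ 0.5146 -0.2579  0.0841] F [-1.07 -0.05 -0.57] w 0.097
0 t 30.14 tcp [ 0.5147 -0.258   0.0832] F [ 0.4   0.14 -1.03] w 0.101
-0.001 t 30.39 tcp [ 0.515  -0.258   0.0825] F [ 0.53  0.35 -0.45] w 0.101
-0.002 t 30.64 tcp [ 0.515  -0.258   0.0825] F [-1.36  2.7   4.92] w 0.097
-0.003 t 30.89 tcp [ 0.5151 -0.258   0.0825] F [-2.79  2.78  9.31] w 0.104
```

View pics/s9.png

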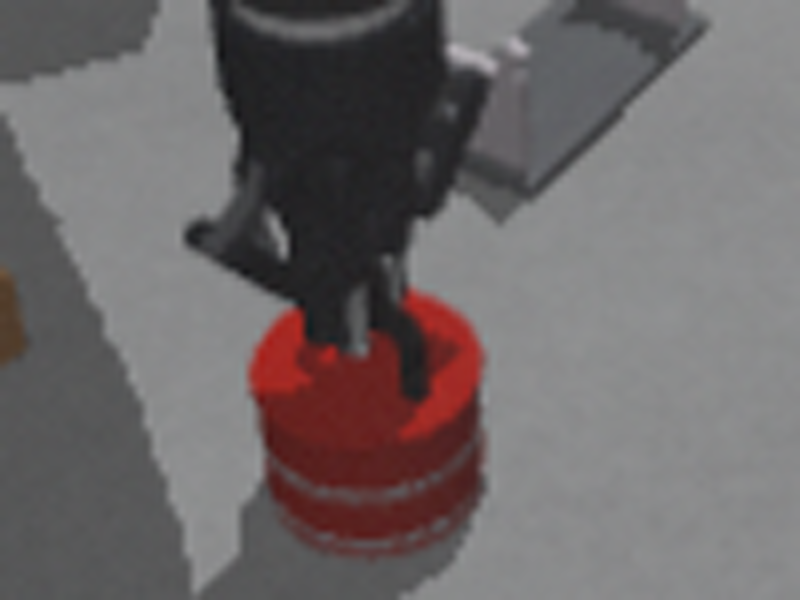

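Contact came right at the seated height, with the plug down in the mouth. Release, rise and check.

Run:
```python
from h import *
p=ctrl.read_state()["tcp_pos"]
ctrl.move_linear(p+[0,0,.0008],rate=.02)
ctrl.release();ctrl.wait(.2);st("rel")
p=ctrl.read_state()["tcp_pos"]
ctrl.move_linear(p+[0,0,.15],rate=.15);st("up")
ctrl.set_joints(solve([.30,.02,.42],0.));ctrl.wait(.3);st("away")
snap(10)
a=cv2.imread("pics/side10.png");b=cv2.imread("pics/top10.png");f=lambda c:cv2.resize(c,(390,290),interpolation=cv2.INTER_CUBIC)
cv2.imwrite("pics/c10.png",np.vstack([np.hstack([f(a[220:290,160:254]),f(a[105:203,250:382])]),np.hstack([f(b[155:225,290:384]),f(b[145:219,150:250])])]))
for n in("top","side"):
    d=np.load(f"pics/{n}10.npy");W=cloud(n,d)
    m=(np.hypot(W[...,0]-.515,W[...,1]+.258)<.05)
    P=W[m&(W[...,2]>.059)&(W[...,2]<.075)];A=np.c_[P[:,:2],np.ones(len(P))];pl=np.linalg.lstsq(A,P[:,2],rcond=None)[0]
    print(n,len(P),"lid top",P.mean(0).round(4),"mid",((P.min(0)+P.max(0))/2).round(4),"slope",pl[:2].round(3))
    print(" bar z",W[m&(W[...,2]>.09)&(W[...,2]<.13)].mean(0).round(4) if (m&(W[...,2]>.09)&(W[...,2]<.13)).any() else None)
```

```text
rel t 32.22 tcp [ 0.5151 -0.258   0.0833] F [-0.12  0.27 -0.64] w 0.995
up t 33.37 tcp [ 0.5146 -0.2577  0.2321] F [-0.57 -0.08 -0.98] w 1.002
away t 35.47 tcp [0.3002 0.0198 0.4011] F [-0.23  0.17 -0.15] w 0.998
top 307 lid top [ 0.5133 -0.2567  0.0658] mid [ 0.5133 -0.2584  0.0668] slope [0.01 0.01]
 bar z [ 0.5142 -0.2572  0.1028]
side 452 lid top [ 0.5183 -0.2635  0.0665] mid [ 0.5143 -0.2577  0.0668] slope [-0.003  0.008]
 bar z [ 0.5178 -0.2605  0.1033]
```

View pics/c10.png

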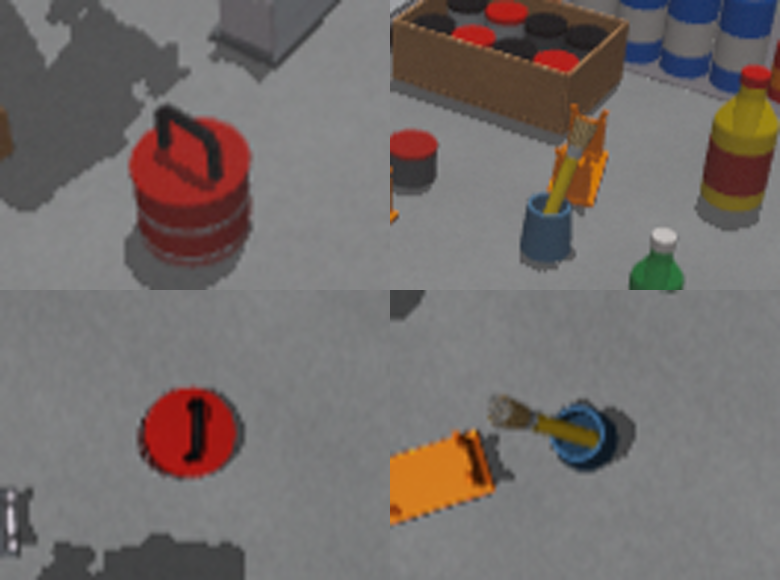

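Run:
```python
from h import *
W=cloud("side",np.load("pics/side10.npy"))
P=W[(np.hypot(W[...,0]-.56,W[...,1]-.30)<.08)&(W[...,2]>.082)&(W[...,2]<.25)]
c=P.mean(0);v=np.linalg.svd(P-c)[2][0];v*=np.sign(v[2]);print(len(P),"top z",P[:,2].max().round(4),"lean",np.arccos(v[2]).round(3),v.round(3),"axis at floor~",(c+v*(.008-c[2])/v[2]).round(4))
a=np.arccos(v[2]);print("expected top z",.006+.009*np.sin(a)+.172*np.cos(a)+.015*np.sin(a))
ctrl.finish_job()
```

```text
153 top z 0.1683 lean 0.457 [0.094 0.431 0.897] axis at floor~ [0.55   0.2456 0.008 ]
expected top z 0.17093835458727877
the job is handed in; nothing more can be done
```

I handed the job in at about 35 s of the 62 s allowed, and my last checks had everything within the limits. The handle end's distance from the pot centre is the least certain of them.

I gripped the brush from the side, lifted it out and swung the wrist through half a turn. I then lowered it handle-down into the blue pot until it touched the floor, without using the rest. I set the lid on the tin until it made contact, opened the gripper and moved the arm clear.

**Lid:** The upper face is at about 66 mm, which is the height it should have when home. It is level within about 0.014 rad and centred within about 2 mm. The two cameras disagree by 1–2 mm.

**Brush:**
- **Depth:** Its top measured 168 mm high, against about 171 mm expected with the handle end on the floor. I felt the contact with the floor before letting go.
- **Lean:** It rests against the rim at about 0.46 rad by the depth fit (limit 0.55).
- **Handle end:** The raw fit puts it about 22 mm from the pot centre (limit 24 mm). That fit only sees the side facing the camera, so the true distance is probably smaller, but the margin is thin.

**The rest:** The pot and the tin look upright and unmoved in the pictures. The arm touched none of the other goods that I could see. I felt only small forces, about 9 N at most, when seating the lid.

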